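# Flip the tablet tin open on the sill tray

## Task

Open the tablet tin on the cream tray so that its lid stays open by itself. First push the glass jar sideways along the tin's back, without pinching or lifting it, until no part of it stands behind the tin, leaving it upright on the tray; then with the fingertips push the lid up by its thumb tab and right over, so that it falls back onto its stop and rests there without touching the jar. Do not knock the jar against the tin or its lid, and leave the other things where they stand.

Things in the scene. Friction and masses are not known exactly. Their poses are not given: they have to be found in the camera images.
- tray: Cream plastic tray, 380 (its x) x 580 (its y) x 22 mm high, rim 5 mm thick, fixed to the sill. Origin at the centre of its underside; its floor is 5 mm above that.
- tin: Steel tablet tin, open box 80 (its x) x 100 (its y) x 36 mm high, fixed to the tray floor. Origin at the centre of its underside, on the tray floor; +x points to its back (hinge side, roughly to the robot's left), -x to its front (tab side, roughly to the robot's right), z up. Walls 3 mm.
- tin_hinge (a point): The lid's hinge axis, at the middle of the top of the tin's back wall: 40 mm behind and 36 mm above the tin's origin. Axis along the tin's y.
- lid_tab (a point): Centre of the black thumb tab on the lid's front edge. Tab: 30 mm long, 50 mm wide (along the tin's y), 3 mm thick, slanting forward and up at 45 degrees when the lid is shut; from the lid's front edge it reaches 21 mm out and 21 mm up. With the lid shut this point is 92 mm in front of the hinge and 12 mm above it; a finger can get under it from the front. It moves with the lid.
- tin_lid (a joint): Lid angle, rad: 0 shut (level on the tin), pi/2 upright, 2.3 fully open, leaning back on its stop beyond the tin's back. Lid: plate 82 mm from hinge to front edge, 100 mm wide, 3 mm thick, 70 to 120 g, with no spring or catch; it falls shut before upright and falls open, softly damped, once past upright. Fully open the tab reaches 85 mm behind the hinge; a jar left standing behind the tin stops the lid at about 1.8 to 2.1.
- jar: Clear glass jar with a green cap, loose, 70 mm diameter, 70 mm high, 150 to 310 g. Origin at the centre of its underside. It starts standing upright behind the tin, within 20 mm of its centre line, with an 8 to 16 mm gap to the tin's back wall.
- dispenser: Bystander: round white and blue twist-dial pill dispenser, 84 mm diameter, 40 mm high, loose on the tray. Origin at the centre of its underside.
- bell: Bystander: small blue and white ceramic bell, 48 mm diameter, 62 mm high, loose on the tray. Origin at the centre of its underside.
- vial_block: Bystander: wooden block 100 (its x) x 42 (its y) x 35 mm, loose on the tray, with three amber vials standing in it, their white caps topping out 70 mm above the block's underside. Origin at the centre of its underside.
- vial0: Bystander: amber vial in the block's hole, 20 mm diameter, 60 mm high. Origin at the centre of its underside.
- vial1: Bystander: the second such vial.
- vial2: Bystander: the third such vial.
- mug: Bystander: terracotta mug on the sill left of the tray, 76 mm diameter, 90 mm high, loose. Origin at the centre of its underside.
There are look-alikes about, which are no part of the job. There is more than one size of the jar; the job needs the smallest.

How it is judged:
By the outcome, as a careful person would: the job done as asked, in the order asked, and still so for the second after the job is handed in, with the robot touching nothing.
It also fails if it takes over 61 s, if anything falls off the work surface, if the arm or the gripper's body presses on something with over 40 N, if the wrist force passes 120 N, or if a joint passes its speed limit or range.

## Robot

A 7-joint arm with a two-finger parallel gripper is mounted at the origin on the work surface. World frame = base frame: x ahead of the robot, y to its left, z up, the work surface at z = 0. Lengths are in m, angles in rad, forces in N, time in s.
With the tool pointing down it reaches from about 0.425 to 0.925 m from the base axis. Payload 6.8 kg.
Tool frame: the origin (TCP) lies at the very end of the fingers, on their centre line; the grasp point (between the pads) lies 19 mm behind it (r.grip_depth is the distance from the TCP to the grasp point, in m); z points along the fingers, y is the direction in which the jaws open and shut (so a half turn about z gives the same grasp; the last joint's range is limited). The gripper opens to 85 mm and grips with 20 to 120 N. Pads are 22 mm wide; open, the fingers measure 114 mm over their backs; the gripper's body (76 mm by 85 mm) begins 54 mm behind the grasp point. The pads swing forward as they close: fully open they stand 13 mm farther back than shut.
Start: joints at [1.199, 0.477, 0.022, 1.555, -0.011, 1.109, -0.083], TCP at [0.176, -0.652, 0.231] pointing down, gripper open.
Joint ranges: [-2.96, 2.96], [-0.34, 2.1], [-1.41, 1.46], [0.24, 2.44], [-1.37, 4.51], [0.17, 1.92], [-2.96, 2.96]. Speed limits (rad/s): [2.39, 2.39, 3.14, 3.14, 3.14, 3.14, 3.14].

## Interface

Orientations are given as a rotation vector (axis times angle).
In Python, from bench import status, eyes, workorder, spotter, r gives the robot as it stands.
- The arm moves only by the tool drive_tool, never from a script. Its argument "commands" is a list of rows, each an object of numbers: "rx", "ry", "rz": the turn, a rotation vector about the world's x, y, z normalised to -1 to 1, where 1 is 8 degrees; "tx", "ty", "tz": the shift along the world's x, y, z normalised to -1 to 1, where 1 is 20 mm; "grip": the closure, from -1 (fully open) to 1 (shut). A call has 1 to 10 rows; each row shifts and turns the commanded pose from where the row before left it; what a row does not reach is not made up. A row lasts 1/8 s, in which the tool goes at most 62.5 mm and 10.7 degrees, less where a joint would pass 70% of its speed; a pose out of reach is approached as far as the arm can. A call with a number of a shift or a turn outside -1 to 1 is refused whole. A call with a gripper value outside its range is refused whole. The fingers move at their own pace and stop on an object; "grip_force" is the grip in N (left out, the last holds). Time passes only in rows, so rows that do not move let the fingers close. It gives the time, the measured TCP pose, the force and the opening at its end, in the units of the state.
- status.get_obs(): the state, without advancing time (a new reading comes with each control period).
- eyes.grab_frame(name): name is "scene" or "top"; returns a dict with "frame" (384x512x3 uint8, blue, green, red), "range_z" (384x512 float32, m along the optical axis (not along the pixel's ray), 0 where there is no reading), "fx", "fy", "cx", "cy" (pixels), "dist_coeffs" ([k1, k2, p1, p2, k3] as OpenCV has them; the pictures are not rectified), "T" (4x4, takes a point from camera to world coordinates). Camera axes: x right, y down, z forward; pixel columns grow to the right and rows downward; lengths in m; the calibration is good to about 2 mm. A picture is of the moment at which its call begins.
- workorder.hand_in(): hands the job in, once; it reports no verdict.
Trained networks look in the newest picture that a camera, given by its name, has taken for a name from the list of things; names that differ only in an ending like _2 or _b are one class to them, and where a whole thing is asked for, a point or a joint stands for the part that bears it (a point fixed in the world has none). Each returns a list of dicts, best first, with "confidence" (0 to 1); they miss things now and then, are a little off and sometimes report something else, mostly with a low value. They report only what shows in the picture. A call takes as long as a camera call. They do not tell look-alikes from the thing itself.
- spotter.boxes_of(camera, target): "position" ([column, row] as shares, 0 to 1, of the picture: columns of its width, rows of its height, amid what is visible of it).
- spotter.masks_of(camera, target): "mask" (384x512 bool, what is visible of it) and "position" ([column, row] as shares, 0 to 1, of the picture: columns of its width, rows of its height, amid what is visible of it).
The state is a dict: "clock": time; "joints": joint angles; "qvel": joint speeds; "tau": joint torques, N m; "tcp_pos": TCP position; "orientation": TCP orientation; "contact_force": force on the tool from outside, world axes, zero at the start; "moment": the same for the moment, N m; "grip_width": finger opening in m.
Only numpy, scipy, OpenCV 4.12 (cv2) and the standard library are available. Lean on these libraries where they do the work, as an engineer would, in place of code of your own. Each camera call takes 0.05 s, during which the arm holds its last target.

## Working session

There is one attempt and no reset: what is moved stays moved. The work goes in short steps, Python scripts to look and compute and a tool call to move; the robot and the scene stay as the last step left them, time stands still between calls to the robot, and variables do not carry over. Pictures are saved under pics/ and viewed, and the job is handed in when it is done.

Besides the shell and the picture viewer there is one more tool, called after "Emit:" as name(argument=value, ...), one argument or row to a line, values as JSON. drive_tool: Moves the arm, as the interface text tells. Scaled input: -1 to 1 covers 20 mm each way for a shift and 8 degrees each way for a turn. Its arguments: {"type":"object","properties":{"commands":{"type":"array","items":{"type":"object","properties":{"rx":{"type":"number"},"ry":{"type":"number"},"rz":{"type":"number"},"tx":{"type":"number"},"ty":{"type":"number"},"tz":{"type":"number"},"grip":{"type":"number"}}}},"grip_force":{"type":"number"}},"required":["commands"]}

```bash
ls; mkdir -p pics
cat > h.py <<'E'
import numpy as np, cv2
from bench import status, eyes, workorder, spotter, r
def K(f): return np.array([[f['fx'],0,f['cx']],[0,f['fy'],f['cy']],[0,0,1.]]), np.array(f['dist_coeffs'],float)
def cloud(f):
    k,d=K(f); h,w=f['range_z'].shape
    u,v=np.meshgrid(np.arange(w),np.arange(h))
    n=cv2.undistortPoints(np.stack([u,v],-1).reshape(-1,1,2).astype(np.float64),k,d).reshape(h,w,2)
    z=f['range_z'].astype(float); T=np.array(f['T'])
    p=np.dstack([n*z[...,None],z])@T[:3,:3].T+T[:3,3]
    p[z==0]=np.nan
    return p
def proj(f,P):
    k,d=K(f); T=np.linalg.inv(np.array(f['T'])); 
    return cv2.projectPoints(np.atleast_2d(P).astype(float),cv2.Rodrigues(T[:3,:3])[0],T[:3,3],k,d)[0].reshape(-1,2)
E
python3 - <<'E'
from h import *
o=status.get_obs(); print({k:np.round(v,3) for k,v in o.items()})
for c in ['scene','top']:
    f=eyes.grab_frame(c); cv2.imwrite(f'pics/{c}0.png',f['frame']); np.savez(f'{c}0.npz',p=cloud(f)); p=cloud(f)
    print(c,np.round(f['T'],3).tolist())
    for t in ['tin','lid_tab','tin_lid','jar','dispenser','bell','vial_block','mug']:
        for m in spotter.masks_of(c,t):
            q=p[m['mask']]; q=q[~np.isnan(q[:,0])]
            if len(q)==0: continue
            print(t,round(m['confidence'],2),np.round(np.array(m['position'])*[512,384]),len(q),'med',np.round(np.median(q,0),3),'lo',np.round(np.percentile(q,3,0),3),'hi',np.round(np.percentile(q,97,0),3))
E
```

```text
pics
{'clock': np.float64(0.0), 'joints': array([ 1.199,  0.478,  0.022,  1.556, -0.011,  1.109, -0.083]), 'qvel': array([-0.   , -0.   , -0.002, -0.003,  0.001,  0.   , -0.001]), 'tau': array([ 1.0000e-03, -5.9645e+01,  1.6090e+00, -2.8120e+01,  1.3000e-02,
        9.0000e-03,  0.0000e+00]), 'tcp_pos': array([ 0.176, -0.651,  0.23 ]), 'orientation': array([-3.112e+00, -4.130e-01,  1.000e-03]), 'contact_force': array([-0.023,  0.786,  0.461]), 'moment': array([ 0.001, -0.011, -0.01 ]), 'grip_width': np.float64(0.085)}
scene [[0.76, 0.345, -0.551, 1.03], [0.65, -0.402, 0.645, -0.455], [0.0, -0.848, -0.529, 0.547], [0.0, 0.0, 0.0, 1.0]]
tin 0.76 [204. 272.] 3373 med [ 0.604 -0.067  0.044] lo [ 0.543 -0.106  0.008] hi [ 0.639 -0.017  0.057]
lid_tab 0.74 [198. 270.] 2447 med [ 0.598 -0.061  0.044] lo [ 0.543 -0.11   0.036] hi [ 0.639 -0.017  0.06 ]
tin_lid 0.64 [198. 271.] 2394 med [ 0.598 -0.061  0.044] lo [ 0.543 -0.111  0.038] hi [ 0.639 -0.017  0.061]
tin_lid 0.51 [247. 192.] 893 med [0.492 0.174 0.028] lo [0.425 0.167 0.007] hi [0.524 0.207 0.041]
jar 0.71 [172. 164.] 2193 med [0.33
[... 1477 characters left out ...]
0.197 0.1  ]
jar 0.67 [302. 182.] 693 med [0.563 0.034 0.074] lo [0.536 0.003 0.01 ] hi [0.594 0.063 0.077]
jar 0.66 [163. 189.] 1420 med [0.54  0.346 0.097] lo [0.501 0.31  0.027] hi [0.58 0.39 0.1 ]
jar 0.29 [336. 171.] 1764 med [ 0.584 -0.058  0.044] lo [ 0.536 -0.112  0.008] hi [ 0.632 -0.012  0.061]
dispenser 0.88 [232. 173.] 907 med [0.585 0.198 0.036] lo [0.55  0.163 0.006] hi [0.623 0.234 0.045]
bell 0.62 [236. 121.] 286 med [0.701 0.197 0.024] lo [0.685 0.177 0.004] hi [0.724 0.218 0.066]
vial_block 0.79 [237. 222.] 484 med [0.461 0.192 0.039] lo [0.423 0.175 0.028] hi [0.515 0.216 0.043]
mug 0.58 [139. 251.] 1230 med [0.4   0.429 0.04 ] lo [0.363 0.375 0.003] hi [0.435 0.456 0.091]
```

Run:
```python
import cv2,numpy as np
a=cv2.imread('pics/scene0.png');b=cv2.imread('pics/top0.png')
cv2.imwrite('pics/both.png',cv2.resize(np.hstack([a,b]),(800,300)))
cv2.imwrite('pics/topcrop.png',cv2.resize(b[90:330,110:420],(775,600)))
cv2.imwrite('pics/scenecrop.png',cv2.resize(a[100:340,100:400],(750,600)))
```

```text
(no output)
```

View pics/topcrop.png

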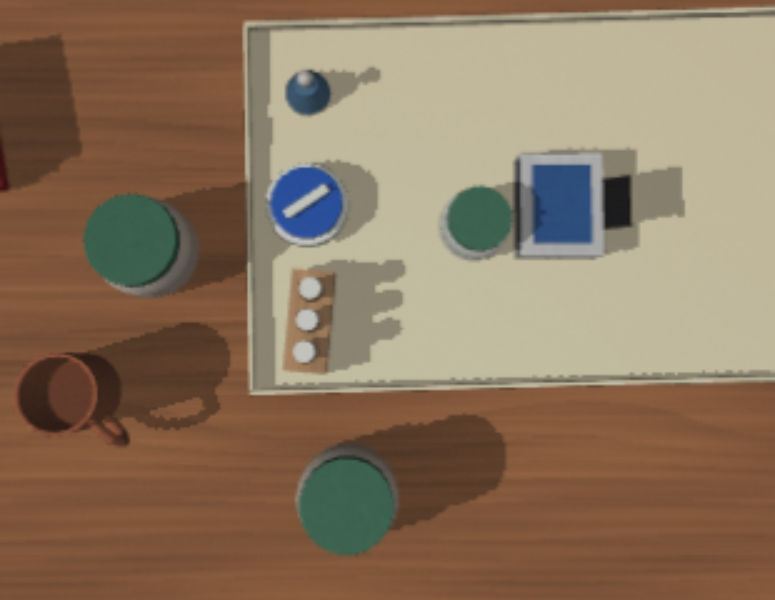

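View pics/scenecrop.png

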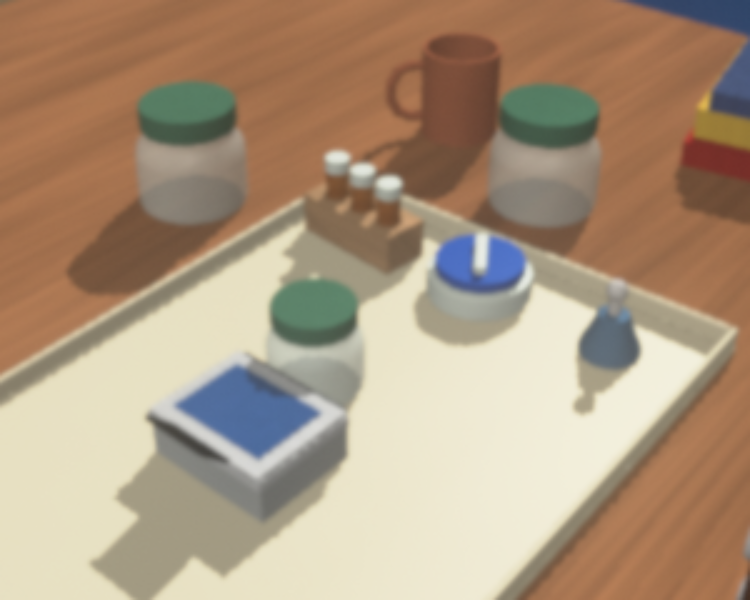

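Run:
```python
from h import *
fs=eyes.grab_frame('scene'); ft=eyes.grab_frame('top')
for c,f in (('scene',fs),('top',ft)):
    p=cloud(f)
    s=(p[...,2]>.036)&(p[...,2]<.047)&(p[...,0]>.5)&(p[...,0]<.67)&(p[...,1]>-.13)&(p[...,1]<.005)
    q=p[s]; 
    print(c,len(q),cv2.minAreaRect((q[:,:2]*1000).astype(np.float32)), np.median(q[:,2]))
    m=max(spotter.masks_of(c,'tin_lid'),key=lambda m:m['confidence'])['mask']
    t=p[(p[...,2]>.048)&(p[...,0]>.5)&(p[...,0]<.67)&(p[...,1]>-.15)&(p[...,1]<-.06)]
    print('tab',len(t),np.nanmin(t,0),np.nanmax(t,0),cv2.minAreaRect((t[:,:2]*1000).astype(np.float32)))
    j=p[(p[...,2]>.068)&(p[...,0]>.5)&(p[...,0]<.65)&(p[...,1]>-.02)&(p[...,1]<.1)]
    print('jar',cv2.minEnclosingCircle((j[:,:2]*1000).astype(np.float32)),np.median(j[:,2]))
    fl=p[(abs(p[...,0]-.6)<.03)&(abs(p[...,1]-.1)<.02)]; print('floor',np.nanmedian(fl[:,2]))
```

```text
scene 2361 ((589.8262939453125, -46.375057220458984), (102.24317169189453, 104.07669067382812), 89.77597045898438) 0.04434107727196457
tab 149 [ 0.56350759 -0.11831223  0.04800027] [ 0.61536679 -0.0970041   0.06719796] ((589.4451293945312, -107.3096694946289), (52.04572296142578, 20.6829776763916), 1.5985912084579468)
jar ((569.830078125, 26.86916732788086), 31.340335845947266) 0.07494720326353543
floor 0.004989949419185347
top 1449 ((584.9751586914062, -49.91176986694336), (103.55347442626953, 102.55323028564453), 87.334228515625) 0.043406186052573514
tab 191 [ 0.56107452 -0.11825632  0.04813325] [ 0.63312824 -0.06753419  0.06615899] ((596.9186401367188, -92.3279800415039), (50.64113998413086, 70.66614532470703), 87.19322967529297)
jar ((567.889892578125, 30.561426162719727), 30.41927146911621) 0.07404974278763032
floor 0.004260036131835621
```

Three jars show in the top view: (249,288) and (163,189), both 100 mm tall and off the tray, and (302,182), which is about 70 mm tall and on the tray just behind the tin. The third is the one. It is the smallest, at about (0.568, 0.031), and the crop confirms it. The tin spans x from about 0.536 to 0.636, with its back wall at y of about -0.015. I'll push the jar toward -x, which is the short way and leads onto free tray floor.

Emit:
drive_tool(
  commands=[
    {"tx": 0.65, "ty": 1, "rz": -0.5, "grip": 0.3},
    {"tx": 0.65, "ty": 1, "rz": -0.5, "grip": 0.3},
    {"tx": 0.65, "ty": 1, "rz": -0.5, "grip": 0.3},
    {"tx": 0.65, "ty": 1, "rz": -0.4, "grip": 0.3},
    {"tx": 0.65, "ty": 1, "grip": 0.3},
    {"tx": 0.65, "ty": 1, "grip": 0.3},
    {"tx": 0.65, "ty": 1, "grip": 0.3},
    {"tx": 0.65, "ty": 1, "grip": 0.3},
    {"tx": 0.65, "ty": 1, "grip": 0.3},
    {"tx": 0.65, "ty": 1, "grip": 0.3},
  ],
  grip_force=20,
)

```text
validation failed for argument at $.co...
```

Emit:
drive_tool(
  commands=[
    {"tx": 0.65, "ty": 1, "grip": 0.3},
    {"tx": 0.65, "ty": 1, "grip": 0.3},
    {"tx": 0.65, "ty": 1, "grip": 0.3},
    {"tx": 0.65, "ty": 1, "grip": 0.3},
    {"tx": 0.65, "ty": 1, "grip": 0.3},
    {"tx": 0.65, "ty": 1, "grip": 0.3},
    {"tx": 0.65, "ty": 1, "grip": 0.3},
    {"tx": 0.65, "ty": 1, "grip": 0.3},
    {"tx": 0.65, "ty": 1, "grip": 0.3},
    {"tx": 0.65, "ty": 1, "grip": 0.3},
  ],
)

```text
validation failed for argument at $.co...
```

Emit:
drive_tool(
  commands=[
    {"tx": 0.65, "ty": 1, "grip": 0.3},
    {"tx": 0.65, "ty": 1, "grip": 0.3},
    {"tx": 0.65, "ty": 1, "grip": 0.3},
    {"tx": 0.65, "ty": 1, "grip": 0.3},
    {"tx": 0.65, "ty": 1, "grip": 0.3},
    {"tx": 0.65, "ty": 1, "grip": 0.3},
    {"tx": 0.65, "ty": 1, "grip": 0.3},
    {"tx": 0.65, "ty": 1, "grip": 0.3},
    {"tx": 0.65, "ty": 1, "grip": 0.3},
    {"tx": 0.65, "ty": 1, "grip": 0.3},
  ],
)

```text
validation failed for argument at $.co...
```

Emit:
drive_tool(
  commands=[
    {"tx": 0.65, "ty": 1.0, "tz": 0.0, "rx": 0.0, "ry": 0.0, "rz": -0.5, "grip": 0.3},
  ],
  grip_force=20,
)

```text
clock: 1.23
tcp_pos: [0.1873, -0.6326, 0.2312]
orientation: [3.127, 0.297, -0.001]
contact_force: [-0.5, 0.2, -0.0]
grip_width: 0.0699
```

Emit:
drive_tool(
  commands=[
    {"tx": 0.65, "ty": 1, "tz": 0, "rx": 0, "ry": 0, "rz": -0.5, "grip": 0.3},
    {"tx": 0.65, "ty": 1, "tz": 0, "rx": 0, "ry": 0, "rz": -0.5, "grip": 0.3},
    {"tx": 0.65, "ty": 1, "tz": 0, "rx": 0, "ry": 0, "rz": -0.4, "grip": 0.3},
    {"tx": 0.65, "ty": 1, "tz": 0, "rx": 0, "ry": 0, "rz": 0, "grip": 0.3},
    {"tx": 0.65, "ty": 1, "tz": 0, "rx": 0, "ry": 0, "rz": 0, "grip": 0.3},
    {"tx": 0.65, "ty": 1, "tz": 0, "rx": 0, "ry": 0, "rz": 0, "grip": 0.3},
    {"tx": 0.65, "ty": 1, "tz": 0, "rx": 0, "ry": 0, "rz": 0, "grip": 0.3},
    {"tx": 0.65, "ty": 1, "tz": 0, "rx": 0, "ry": 0, "rz": 0, "grip": 0.3},
    {"tx": 0.65, "ty": 1, "tz": 0, "rx": 0, "ry": 0, "rz": 0, "grip": 0.3},
    {"tx": 0.65, "ty": 1, "tz": 0, "rx": 0, "ry": 0, "rz": 0, "grip": 0.3},
  ],
)

```text
clock: 2.48
tcp_pos: [0.3195, -0.431, 0.2315]
orientation: [3.141, -0.002, 0.0]
contact_force: [0.5, 0.0, 0.9]
grip_width: 0.03
```

Emit:
drive_tool(
  commands=[
    {"tx": 0.65, "ty": 1, "tz": 0, "rx": 0, "ry": 0, "rz": 0, "grip": 0.3},
    {"tx": 0.65, "ty": 1, "tz": 0, "rx": 0, "ry": 0, "rz": 0, "grip": 0.3},
    {"tx": 0.65, "ty": 1, "tz": 0, "rx": 0, "ry": 0, "rz": 0, "grip": 0.3},
    {"tx": 0.65, "ty": 1, "tz": 0, "rx": 0, "ry": 0, "rz": 0, "grip": 0.3},
    {"tx": 0.65, "ty": 1, "tz": 0, "rx": 0, "ry": 0, "rz": 0, "grip": 0.3},
    {"tx": 0.65, "ty": 1, "tz": 0, "rx": 0, "ry": 0, "rz": 0, "grip": 0.3},
    {"tx": 0.65, "ty": 1, "tz": 0, "rx": 0, "ry": 0, "rz": 0, "grip": 0.3},
    {"tx": 0.65, "ty": 1, "tz": 0, "rx": 0, "ry": 0, "rz": 0, "grip": 0.3},
    {"tx": 0.65, "ty": 1, "tz": 0, "rx": 0, "ry": 0, "rz": 0, "grip": 0.3},
    {"tx": 0.65, "ty": 1, "tz": 0, "rx": 0, "ry": 0, "rz": 0, "grip": 0.3},
  ],
)

```text
clock: 3.72
tcp_pos: [0.4495, -0.2311, 0.2315]
orientation: [3.141, -0.003, 0.001]
contact_force: [0.2, 0.0, 0.3]
grip_width: 0.0302
```

Emit:
drive_tool(
  commands=[
    {"tx": 0.65, "ty": 1, "tz": 0, "rx": 0, "ry": 0, "rz": 0, "grip": 0.3},
    {"tx": 0.65, "ty": 1, "tz": 0, "rx": 0, "ry": 0, "rz": 0, "grip": 0.3},
    {"tx": 0.65, "ty": 1, "tz": 0, "rx": 0, "ry": 0, "rz": 0, "grip": 0.3},
    {"tx": 0.65, "ty": 1, "tz": 0, "rx": 0, "ry": 0, "rz": 0, "grip": 0.3},
    {"tx": 0.65, "ty": 1, "tz": 0, "rx": 0, "ry": 0, "rz": 0, "grip": 0.3},
    {"tx": 0.65, "ty": 1, "tz": 0, "rx": 0, "ry": 0, "rz": 0, "grip": 0.3},
    {"tx": 0.65, "ty": 1, "tz": 0, "rx": 0, "ry": 0, "rz": 0, "grip": 0.3},
    {"tx": 0.65, "ty": 1, "tz": 0, "rx": 0, "ry": 0, "rz": 0, "grip": 0.3},
    {"tx": 0.65, "ty": 1, "tz": 0, "rx": 0, "ry": 0, "rz": 0, "grip": 0.3},
    {"tx": 0.65, "ty": 1, "tz": 0, "rx": 0, "ry": 0, "rz": 0, "grip": 0.3},
  ],
)

```text
clock: 4.97
tcp_pos: [0.5795, -0.0311, 0.2314]
orientation: [3.141, -0.003, 0.0]
contact_force: [0.4, -0.3, -0.5]
grip_width: 0.0299
```

Emit:
drive_tool(
  commands=[
    {"tx": 0.6, "ty": 0.84, "tz": 0, "rx": 0, "ry": 0, "rz": 0, "grip": 0.3},
    {"tx": 0.6, "ty": 0.84, "tz": 0, "rx": 0, "ry": 0, "rz": 0, "grip": 0.3},
    {"tx": 0.6, "ty": 0.84, "tz": 0, "rx": 0, "ry": 0, "rz": 0, "grip": 0.3},
    {"tx": 0.6, "ty": 0.84, "tz": 0, "rx": 0, "ry": 0, "rz": 0, "grip": 0.3},
    {"tx": 0, "ty": 0, "tz": -1, "rx": 0, "ry": 0, "rz": 0, "grip": 0.3},
    {"tx": 0, "ty": 0, "tz": -1, "rx": 0, "ry": 0, "rz": 0, "grip": 0.3},
    {"tx": 0, "ty": 0, "tz": -1, "rx": 0, "ry": 0, "rz": 0, "grip": 0.3},
    {"tx": 0, "ty": 0, "tz": -1, "rx": 0, "ry": 0, "rz": 0, "grip": 0.3},
    {"tx": 0, "ty": 0, "tz": -1, "rx": 0, "ry": 0, "rz": 0, "grip": 0.3},
    {"tx": 0, "ty": 0, "tz": -1, "rx": 0, "ry": 0, "rz": 0, "grip": 0.3},
  ],
)

```text
clock: 6.22
tcp_pos: [0.627, 0.0355, 0.11]
orientation: [3.142, -0.003, -0.0]
contact_force: [0.0, 0.8, -0.5]
grip_width: 0.0299
```

```bash
cat > look.py <<'E'
import sys
from h import *
n=sys.argv[1]
ims=[]
for c in ['scene','top']:
    f=eyes.grab_frame(c); im=f['frame']
    ims.append(cv2.resize(im[100:350,120:400],(400,357)) if c=='scene' else cv2.resize(im[60:310,200:480],(400,357)))
    p=cloud(f)
    for m in spotter.masks_of(c,'jar'):
        q=p[m['mask']]; j=q[(q[:,2]>.068)&(q[:,2]<.085)]
        if len(j)>50: print(c,'jar',round(m['confidence'],2),cv2.minEnclosingCircle((j[:,:2]*1000).astype(np.float32)),np.median(j,0).round(3))
cv2.imwrite(f'pics/{n}.png',np.hstack(ims))
o=status.get_obs(); print(o['clock'],o['tcp_pos'].round(4),o['joints'].round(2),o['contact_force'].round(1))
E
python3 look.py a1
```

```text
scene jar 0.81 ((570.2760009765625, 27.157474517822266), 31.173656463623047) [0.573 0.024 0.075]
scene jar 0.61 ((547.835205078125, 352.75762939453125), 43.36385726928711) [0.566 0.322 0.077]
scene jar 0.61 ((313.40301513671875, 147.69247436523438), 40.70256423950195) [0.336 0.128 0.077]
top jar 0.58 ((567.9949340820312, 30.4287052154541), 30.542390823364258) [0.567 0.031 0.074]
6.425 [0.627  0.0355 0.111 ] [ 0.05  0.55 -0.28  1.76  0.19  0.86 -1.89] [ 0.3 -0.5  0.3]
```

View pics/a1.png

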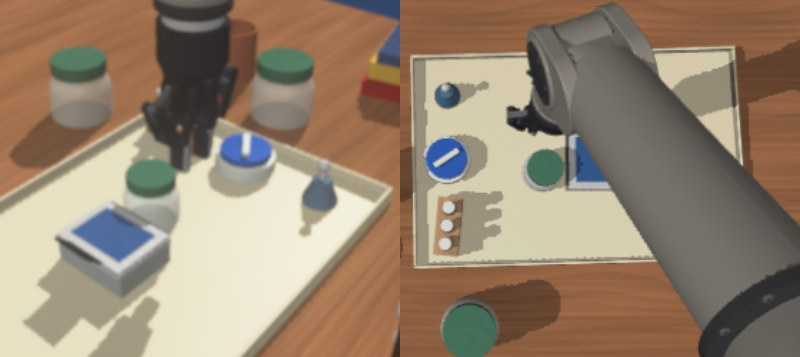

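Emit:
drive_tool(
  commands=[
    {"tx": 0, "ty": 0, "tz": -1, "rx": 0, "ry": 0, "rz": 0, "grip": 0.3},
    {"tx": 0, "ty": 0, "tz": -1, "rx": 0, "ry": 0, "rz": 0, "grip": 0.3},
    {"tx": 0, "ty": 0, "tz": -1, "rx": 0, "ry": 0, "rz": 0, "grip": 0.3},
    {"tx": 0, "ty": 0, "tz": -1, "rx": 0, "ry": 0, "rz": 0, "grip": 0.3},
    {"tx": -0.2, "ty": 0, "tz": -0.25, "rx": 0, "ry": 0, "rz": 0, "grip": 0.3},
    {"tx": -0.2, "ty": 0, "tz": 0, "rx": 0, "ry": 0, "rz": 0, "grip": 0.3},
    {"tx": -0.2, "ty": 0, "tz": 0, "rx": 0, "ry": 0, "rz": 0, "grip": 0.3},
    {"tx": -0.2, "ty": 0, "tz": 0, "rx": 0, "ry": 0, "rz": 0, "grip": 0.3},
  ],
)

```text
clock: 7.42
tcp_pos: [0.6117, 0.0356, 0.0272]
orientation: [-3.141, 0.002, -0.004]
contact_force: [1.3, -1.1, -0.2]
grip_width: 0.0302
```

```bash
python3 look.py a2
```

```text
scene jar 0.98 ((577.8250122070312, 14.631011962890625), 44.368431091308594) [0.556 0.006 0.075]
scene jar 0.74 ((310.3720703125, 149.71726989746094), 40.231468200683594) [0.335 0.126 0.077]
scene jar 0.58 ((551.1375122070312, 347.39410400390625), 40.89863204956055) [0.567 0.321 0.077]
top jar 0.87 ((565.2564697265625, 30.934328079223633), 30.572587966918945) [0.562 0.032 0.074]
7.625 [0.6112 0.0355 0.0268] [ 0.03  0.64 -0.25  1.84  0.23  0.69 -1.93] [ 0.4 -0.4  1.1]
```

View pics/a2.png

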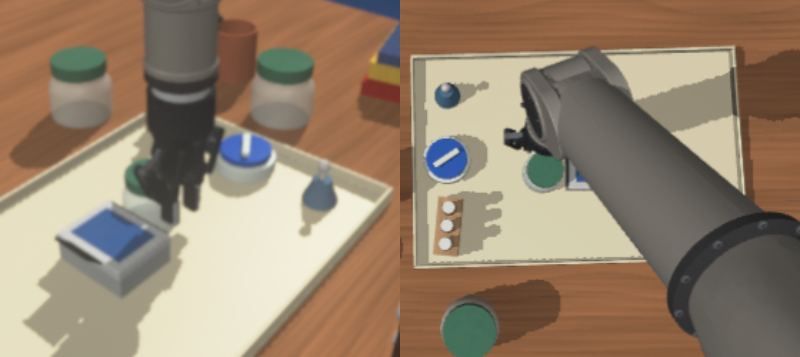

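Emit:
drive_tool(
  commands=[
    {"tx": -0.2, "ty": 0.01, "tz": 0, "rx": 0, "ry": 0, "rz": 0, "grip": 0.3},
    {"tx": -0.25, "ty": 0.01, "tz": 0, "rx": 0, "ry": 0, "rz": 0, "grip": 0.3},
    {"tx": -0.25, "ty": 0.01, "tz": 0, "rx": 0, "ry": 0, "rz": 0, "grip": 0.3},
    {"tx": -0.25, "ty": 0.01, "tz": 0, "rx": 0, "ry": 0, "rz": 0, "grip": 0.3},
    {"tx": -0.25, "ty": 0.01, "tz": 0, "rx": 0, "ry": 0, "rz": 0, "grip": 0.3},
    {"tx": -0.25, "ty": 0.01, "tz": 0, "rx": 0, "ry": 0, "rz": 0, "grip": 0.3},
    {"tx": -0.25, "ty": 0.01, "tz": 0, "rx": 0, "ry": 0, "rz": 0, "grip": 0.3},
    {"tx": -0.25, "ty": 0.01, "tz": 0, "rx": 0, "ry": 0, "rz": 0, "grip": 0.3},
  ],
)

```text
clock: 8.62
tcp_pos: [0.5719, 0.0374, 0.0264]
orientation: [-3.141, 0.002, -0.001]
contact_force: [3.1, -0.2, 2.2]
grip_width: 0.0298
```

```bash
python3 look.py a3
```

```text
scene jar 0.77 ((548.5086669921875, 351.2143249511719), 43.37944030761719) [0.566 0.321 0.077]
scene jar 0.77 ((311.55340576171875, 148.98159790039062), 39.55719757080078) [0.336 0.128 0.076]
top jar 0.66 ((526.754638671875, 38.93259811401367), 30.237659454345703) [0.522 0.043 0.074]
8.825 [0.5711 0.0373 0.026 ] [ 0.02  0.59 -0.25  1.93  0.24  0.64 -1.95] [1.1 0.7 1.5]
```

View pics/a3.png

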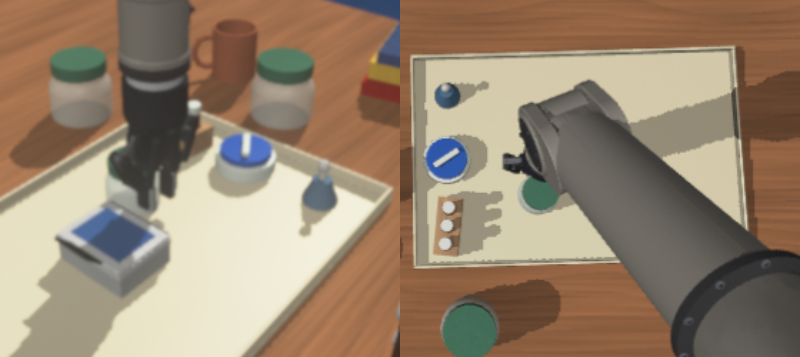

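Emit:
drive_tool(
  commands=[
    {"tx": -0.25, "ty": 0, "tz": 0, "rx": 0, "ry": 0, "rz": 0, "grip": 0.3},
    {"tx": -0.25, "ty": 0, "tz": 0, "rx": 0, "ry": 0, "rz": 0, "grip": 0.3},
    {"tx": -0.25, "ty": 0, "tz": 0, "rx": 0, "ry": 0, "rz": 0, "grip": 0.3},
    {"tx": -0.25, "ty": 0, "tz": 0, "rx": 0, "ry": 0, "rz": 0, "grip": 0.3},
    {"tx": -0.25, "ty": 0, "tz": 0, "rx": 0, "ry": 0, "rz": 0, "grip": 0.3},
    {"tx": -0.25, "ty": 0, "tz": 0, "rx": 0, "ry": 0, "rz": 0, "grip": 0.3},
    {"tx": -0.25, "ty": 0, "tz": 0, "rx": 0, "ry": 0, "rz": 0, "grip": 0.3},
    {"tx": -0.25, "ty": 0, "tz": 0, "rx": 0, "ry": 0, "rz": 0, "grip": 0.3},
    {"tx": -0.25, "ty": 0, "tz": 0, "rx": 0, "ry": 0, "rz": 0, "grip": 0.3},
    {"tx": -0.15, "ty": 0, "tz": 0, "rx": 0, "ry": 0, "rz": 0, "grip": 0.3},
  ],
)

```text
clock: 10.07
tcp_pos: [0.5236, 0.0371, 0.0263]
orientation: [3.142, -0.002, -0.0]
contact_force: [2.1, 0.9, -0.5]
grip_width: 0.03
```

```bash
python3 look.py a4
```

```text
scene jar 0.96 ((315.24603271484375, 130.20013427734375), 33.2291145324707) [0.329 0.122 0.077]
scene jar 0.69 ((548.0276489257812, 349.1912841796875), 41.86243438720703) [0.566 0.321 0.077]
top jar 0.9 ((478.92169189453125, 39.87846755981445), 30.11369514465332) [0.472 0.047 0.074]
10.275 [0.5237 0.0371 0.0262] [ 0.02  0.54 -0.26  2.05  0.24  0.58 -1.98] [ 0.2 -0.   0.1]
```

View pics/a4.png

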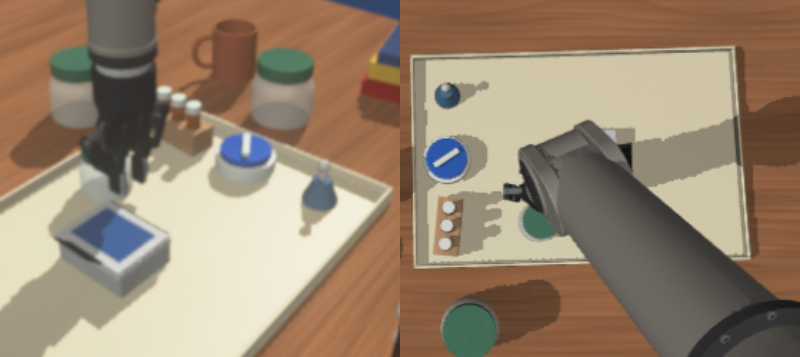

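Emit:
drive_tool(
  commands=[
    {"tx": 0.5, "ty": 0, "tz": 0, "rx": 0, "ry": 0, "rz": 0, "grip": 0.3},
    {"tx": 0.5, "ty": 0, "tz": 0.2, "rx": 0, "ry": 0, "rz": 0, "grip": 0.3},
    {"tx": 0, "ty": 0, "tz": 1, "rx": 0, "ry": 0, "rz": 0, "grip": 0.3},
    {"tx": 0, "ty": 0, "tz": 1, "rx": 0, "ry": 0, "rz": 0, "grip": 0.3},
    {"tx": 0, "ty": 0, "tz": 1, "rx": 0, "ry": 0, "rz": 0, "grip": 0.3},
    {"tx": 0, "ty": 0, "tz": 1, "rx": 0, "ry": 0, "rz": 0, "grip": 0.3},
    {"tx": 0, "ty": 0, "tz": 1, "rx": 0, "ry": 0, "rz": 0, "grip": 0.3},
    {"tx": 0, "ty": 0, "tz": 1, "rx": 0, "ry": 0, "rz": 0, "grip": 0.3},
    {"tx": 0, "ty": -1, "tz": 1, "rx": 0, "ry": 0, "rz": 0, "grip": 1},
    {"tx": 0.5, "ty": -1, "tz": 0, "rx": 0, "ry": 0, "rz": 0, "grip": 1},
  ],
)

```text
clock: 11.52
tcp_pos: [0.5556, -0.003, 0.1726]
orientation: [-3.141, 0.001, -0.005]
contact_force: [0.9, 0.0, 0.1]
grip_width: -0.0002
```

Emit:
drive_tool(
  commands=[
    {"tx": 0.4, "ty": -1, "tz": 0, "rx": 0.6, "ry": 0, "rz": 0, "grip": 1},
    {"tx": 0.4, "ty": -1, "tz": 0, "rx": 0.6, "ry": 0, "rz": 0, "grip": 1},
    {"tx": 0.4, "ty": -1, "tz": 0, "rx": 0.6, "ry": 0, "rz": 0, "grip": 1},
    {"tx": 0.4, "ty": -1, "tz": 0, "rx": 0.6, "ry": 0, "rz": 0, "grip": 1},
    {"tx": 0, "ty": -1, "tz": 0, "rx": 0.6, "ry": 0, "rz": 0, "grip": 1},
    {"tx": 0, "ty": -1, "tz": 0, "rx": 0.6, "ry": 0, "rz": 0, "grip": 1},
    {"tx": 0, "ty": -1, "tz": 0, "rx": 0.6, "ry": 0, "rz": 0, "grip": 1},
    {"tx": 0, "ty": -1, "tz": 0, "rx": 0.6, "ry": 0, "rz": 0, "grip": 1},
    {"tx": 0, "ty": -1, "tz": 0, "rx": 0.4, "ry": 0, "rz": 0, "grip": 1},
    {"tx": 0, "ty": 0, "tz": 0, "rx": 0.4, "ry": 0, "rz": 0, "grip": 1},
  ],
)

```text
clock: 12.78
tcp_pos: [0.5863, -0.1855, 0.1699]
orientation: [-2.359, 0.006, -0.001]
contact_force: [0.6, 0.5, 0.4]
grip_width: -0.0004
```

```bash
python3 look.py a5;  python3 - <<'E'
from h import *
from scipy.spatial.transform import Rotation as R
o=status.get_obs(); print(R.from_rotvec(o['orientation']).as_matrix().round(2), o['grip_width'])
for c in ('scene','top'):
    f=eyes.grab_frame(c);p=cloud(f)
    s=(p[...,2]>.036)&(p[...,2]<.047)&(p[...,0]>.5)&(p[...,0]<.67)&(p[...,1]>-.13)&(p[...,1]<.005)
    q=p[s]; print(c,len(q),cv2.minAreaRect((q[:,:2]*1000).astype(np.float32)))
    t=p[(p[...,2]>.05)&(p[...,2]<.07)&(p[...,0]>.54)&(p[...,0]<.64)&(p[...,1]>-.125)&(p[...,1]<-.09)]
    print('tab',len(t),np.percentile(t,3,0),np.percentile(t,97,0))
E
```

```text
scene jar 0.83 ((483.2381896972656, 35.447059631347656), 31.399335861206055) [0.487 0.032 0.075]
scene jar 0.74 ((311.1300048828125, 148.8565673828125), 40.28807830810547) [0.335 0.128 0.077]
scene jar 0.62 ((547.412353515625, 352.96990966796875), 43.19168472290039) [0.566 0.322 0.077]
top jar 0.75 ((479.8108215332031, 38.52819061279297), 30.44265365600586) [0.479 0.039 0.074]
12.975 [ 0.5862 -0.1814  0.1705] [ 0.82  0.74 -0.45  1.53 -0.42  1.3  -0.96] [0.9 0.4 0.3]
[[ 1.   -0.   -0.  ]
 [ 0.   -0.71  0.71]
 [-0.   -0.71 -0.71]] -2.324648098377014e-05
scene 2246 ((588.7555541992188, -54.98686599731445), (104.00076293945312, 87.58921813964844), 0.22240376472473145)
tab 137 [ 0.56530096 -0.11764172  0.05114506] [ 0.61349112 -0.10044566  0.06653903]
top 1451 ((585.4296875, -55.296142578125), (92.71183776855469, 102.76821899414062), 88.78986358642578)
tab 158 [ 0.56296581 -0.11700491  0.05061955] [ 0.60907798 -0.10233022  0.06457672]
```

View pics/a5.png

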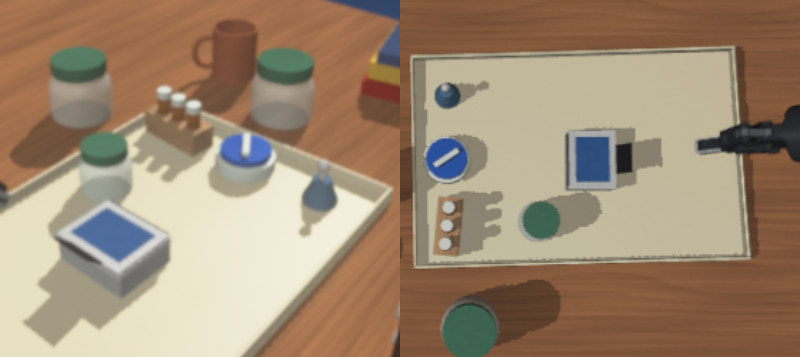

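```bash
cat > sim.py <<'E'
import numpy as np
H=np.array([-.015,.041])
d=np.array([.7071,-.7071]); n=np.array([.7071,.7071])
def theta(tcp,h):
    # lid pts: local (a forward, b up); world: forward=-y
    a=np.r_[np.linspace(.0,.082,60),np.linspace(.082,.103,40)]; b=np.r_[np.zeros(60),np.linspace(0,.021,40)]
    for th in np.radians(np.arange(0,132,.5)):
        y=H[0]-a*np.cos(th)+b*np.sin(th); z=H[1]+a*np.sin(th)+b*np.cos(th)
        q=np.c_[y,z]-tcp; u=q@d; v=q@n
        inside=(u<0)&(u>-.08)&(abs(v)<h)
        if not inside.any():
            # also require finger is on the lower/front side: accept first free with continuity
            # contact idx
            return np.degrees(th)
    return -1
def run(path):
    for t in path: print(np.round(t,3),[theta(np.array(t),h) for h in (.008,.011,.015)])
if __name__=='__main__':
    p=[np.array([-.121,.039])]
    import sys
    moves=[(0,10)]*2+[(1,10)]*2+[(3,10)]*2+[(5,9)]*3+[(7,8)]*3+[(10,5)]*3+[(10,0)]*3
    for m in moves: p.append(p[-1]+np.array(m)*1e-3)
    run(p)
E
python3 sim.py
```

```text
[-0.121  0.039] [np.float64(0.0), np.float64(0.0), np.float64(0.0)]
[-0.121  0.049] [np.float64(0.0), np.float64(0.0), np.float64(3.0000000000000004)]
[-0.121  0.059] [np.float64(0.0), np.float64(0.0), np.float64(0.0)]
[-0.12   0.069] [np.float64(0.0), np.float64(0.0), np.float64(0.0)]
[-0.119  0.079] [np.float64(0.0), np.float64(0.0), np.float64(0.0)]
[-0.116  0.089] [np.float64(0.0), np.float64(0.0), np.float64(0.0)]
[-0.113  0.099] [np.float64(0.0), np.float64(0.0), np.float64(0.0)]
[-0.108  0.108] [np.float64(0.0), np.float64(0.0), np.float64(0.0)]
[-0.103  0.117] [np.float64(0.0), np.float64(0.0), np.float64(0.0)]
[-0.098  0.126] [np.float64(0.0), np.float64(0.0), np.float64(0.0)]
[-0.091  0.134] [np.float64(0.0), np.float64(0.0), np.float64(0.0)]
[-0.084  0.142] [np.float64(0.0), np.float64(0.0), np.float64(0.0)]
[-0.077  0.15 ] [np.float64(0.0), np.float64(0.0), np.float64(0.0)]
[-0.067  0.155] [np.float64(0.0), np.float64(0.0), np.float64(0.0)]
[-0.057  0.16 ] [np.float64(0.0), np.float64(0.0), np.float64(0.0)]
[-0.047  0.165] [np.float64(0.0), np.float64(0.0), np.float64(0.0)]
[-0.037  0.165] [np.float64(0.0), np.float64(0.0), np.float64(0.0)]
[-0.027  0.165] [np.float64(0.0), np.float64(0.0), np.float64(0.0)]
[-0.017  0.165] [np.float64(0.0), np.float64(0.0), np.float64(0.0)]
```

Emit:
drive_tool(
  commands=[
    {"tx": 0, "ty": 0, "tz": -1, "rx": 0, "ry": 0, "rz": 0, "grip": 1},
    {"tx": 0, "ty": 0, "tz": -1, "rx": 0, "ry": 0, "rz": 0, "grip": 1},
    {"tx": 0, "ty": 0, "tz": -1, "rx": 0, "ry": 0, "rz": 0, "grip": 1},
    {"tx": 0.1, "ty": 0, "tz": -0.6, "rx": 0, "ry": 0, "rz": 0, "grip": 1},
    {"tx": 0, "ty": 0, "tz": 0, "rx": 0, "ry": 0, "rz": 0, "grip": 1},
  ],
)

```text
clock: 13.7
tcp_pos: [0.5876, -0.1825, 0.097]
orientation: [-2.358, 0.003, 0.003]
contact_force: [-0.7, 0.2, 0.5]
grip_width: 0.0003
```

```bash
python3 look.py a6
```

```text
scene jar 0.81 ((312.114013671875, 147.90066528320312), 40.092899322509766) [0.336 0.128 0.076]
scene jar 0.58 ((548.1884155273438, 348.9043273925781), 41.78969955444336) [0.567 0.321 0.077]
scene jar 0.57 ((482.49713134765625, 34.5937614440918), 31.14354705810547) [0.486 0.033 0.075]
top jar 0.72 ((479.8503112792969, 38.34304428100586), 30.489728927612305) [0.479 0.039 0.074]
13.9 [ 0.5885 -0.183   0.0991] [ 0.81  0.83 -0.43  1.55 -0.4   1.21 -0.91] [0.6 0.7 0.2]
```

View pics/a6.png

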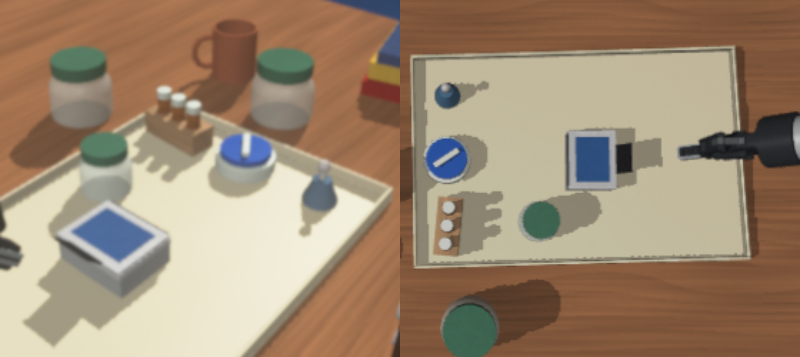

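```bash
cat > sim2.py <<'E'
import numpy as np
H=np.array([-.015,.041])
d=np.array([.7071,-.7071]); n=np.array([.7071,.7071])
a=np.r_[np.linspace(.0,.082,80),np.linspace(.082,.103,60)]; b=np.r_[np.zeros(80),np.linspace(0,.021,60)]
def clash(tcp,h,th):
    y=H[0]-a*np.cos(th)+b*np.sin(th); z=H[1]+a*np.sin(th)+b*np.cos(th)
    q=np.c_[y,z]-tcp; u=q@d; v=q@n
    i=(u<0)&(u>-.08)&(abs(v)<h)
    return i
def run(start,moves,dth=0):
    res=[]
    for h in (.008,.011,.015):
        th=0.;t=np.array(start,float);out=[]
        for m in moves:
            k=20;con=None
            for _ in range(k):
                t=t+np.array(m)*1e-3/k
                g=0
                while clash(t,h,th).any() and g<100: con=np.where(clash(t,h,th))[0].mean(); th+=np.radians(.1);g+=1
                if con is None and th<np.pi/2: # falls back
                    while th>0 and not clash(t,h,th-np.radians(.1)).any(): th-=np.radians(.1)
            out.append((round(np.degrees(th)),None if con is None else int(con)))
        res.append(out)
    t=np.array(start,float)
    for i,m in enumerate(moves):
        t=t+np.array(m)*1e-3; print(m,t.round(3),[r_[i] for r_ in res])
if __name__=='__main__':
    run([-.121,.039],[(0,10)]*2+[(1,10)]*2+[(3,9)]*2+[(5,8)]*3+[(7,6)]*3+[(10,2)]*3+[(10,0)]*4)
E
python3 sim2.py
```

```text
(0, 10) [-0.121  0.049] [(0, None), (0, None), (3, 121)]
(0, 10) [-0.121  0.059] [(3, 137), (5, 131), (7, 127)]
(1, 10) [-0.12   0.069] [(7, 139), (9, 136), (12, 132)]
(1, 10) [-0.119  0.079] [(0, None), (11, 139), (16, 139)]
(3, 9) [-0.116  0.088] [(0, None), (0, None), (0, None)]
(3, 9) [-0.113  0.097] [(0, None), (0, None), (0, None)]
(5, 8) [-0.108  0.105] [(0, None), (0, None), (0, None)]
(5, 8) [-0.103  0.113] [(0, None), (0, None), (0, None)]
(5, 8) [-0.098  0.121] [(0, None), (0, None), (0, None)]
(7, 6) [-0.091  0.127] [(0, None), (0, None), (0, None)]
(7, 6) [-0.084  0.133] [(0, None), (0, None), (0, None)]
(7, 6) [-0.077  0.139] [(0, None), (0, None), (0, None)]
(10, 2) [-0.067  0.141] [(0, None), (0, None), (0, None)]
(10, 2) [-0.057  0.143] [(0, None), (0, None), (0, None)]
(10, 2) [-0.047  0.145] [(0, None), (0, None), (0, None)]
(10, 0) [-0.037  0.145] [(0, None), (0, None), (0, None)]
(10, 0) [-0.027  0.145] [(0, None), (0, None), (0, None)]
(10, 0) [-0.017  0.145] [(0, None), (0, None), (0, None)]
(10, 0) [-0.007  0.145] [(0, None), (0, None), (0, None)]
```

Emit:
drive_tool(
  commands=[
    {"tx": 0, "ty": 0.5, "tz": -0.5, "rx": 0, "ry": 0, "rz": 0, "grip": 1},
    {"tx": 0, "ty": 0.5, "tz": -0.5, "rx": 0, "ry": 0, "rz": 0, "grip": 1},
    {"tx": 0, "ty": 0.5, "tz": -0.5, "rx": 0, "ry": 0, "rz": 0, "grip": 1},
    {"tx": 0, "ty": 0.5, "tz": -0.5, "rx": 0, "ry": 0, "rz": 0, "grip": 1},
    {"tx": 0, "ty": 0.4, "tz": -0.4, "rx": 0, "ry": 0, "rz": 0, "grip": 1},
    {"tx": 0, "ty": 0.3, "tz": -0.3, "rx": 0, "ry": 0, "rz": 0, "grip": 1},
    {"tx": 0, "ty": 0.2, "tz": -0.2, "rx": 0, "ry": 0, "rz": 0, "grip": 1},
    {"tx": 0, "ty": 0.1, "tz": -0.1, "rx": 0, "ry": 0, "rz": 0, "grip": 1},
  ],
)

```text
clock: 14.9
tcp_pos: [0.5881, -0.1227, 0.0382]
orientation: [-2.36, 0.002, 0.001]
contact_force: [0.6, -1.0, -0.2]
grip_width: 0.0001
```

```bash
python3 look.py a7
python3 - <<'E'
import cv2
from h import *
f=eyes.grab_frame('scene');cv2.imwrite('pics/a7c.png',cv2.resize(f['frame'][220:340,120:260],(700,600),interpolation=cv2.INTER_CUBIC))
E
```

```text
scene jar 0.79 ((311.8512268066406, 148.27410888671875), 40.26414108276367) [0.336 0.127 0.077]
scene jar 0.68 ((547.3237915039062, 353.0929260253906), 43.26260757446289) [0.567 0.322 0.077]
top jar 0.61 ((479.95343017578125, 38.43244552612305), 30.520925521850586) [0.479 0.039 0.074]
15.1 [ 0.5882 -0.1232  0.0385] [ 0.76  0.88 -0.45  1.64 -0.42  1.05 -0.89] [-0.4 -0.4  0.9]
```

View pics/a7c.png

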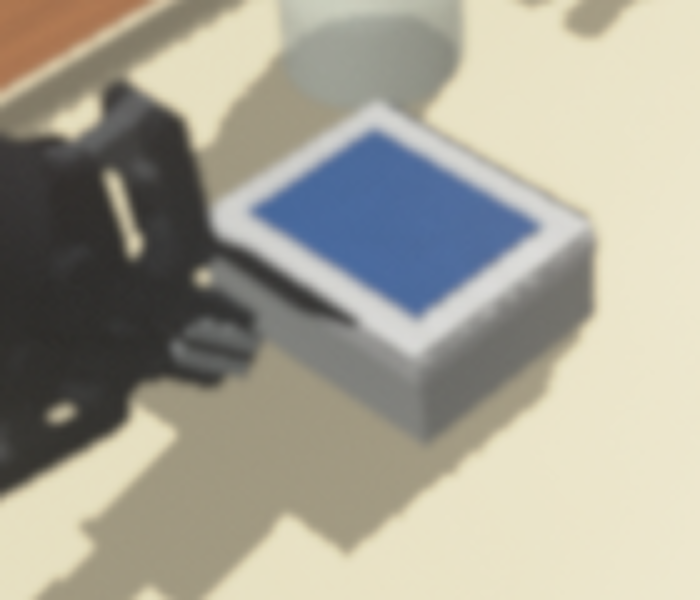

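Run:
```python
from sim2 import *
P=[]
for th in np.radians([2,6,11,16,21,26,32,38,44,50,56,62,68,74,80,86,92,98,104]):
    aa,bb=.091,.009
    P.append(H+[-aa*np.cos(th)+bb*np.sin(th),aa*np.sin(th)+bb*np.cos(th)]-.012*n)
P=np.array(P)
s=[-.123,.0385]
m=np.diff(np.vstack([s,P]),axis=0)*1e3
run(s,[tuple(x) for x in np.round(m/1)*1])
```

```text
(np.float64(9.0), np.float64(6.0)) [-0.114  0.044] [(0, None), (1, 110), (5, 101)]
(np.float64(1.0), np.float64(6.0)) [-0.113  0.05 ] [(3, 111), (5, 107), (8, 101)]
(np.float64(2.0), np.float64(8.0)) [-0.111  0.058] [(8, 110), (10, 107), (13, 102)]
(np.float64(3.0), np.float64(8.0)) [-0.108  0.066] [(13, 109), (16, 106), (19, 102)]
(np.float64(3.0), np.float64(7.0)) [-0.105  0.074] [(18, 109), (20, 106), (23, 103)]
(np.float64(4.0), np.float64(7.0)) [-0.101  0.081] [(23, 108), (26, 106), (28, 104)]
(np.float64(5.0), np.float64(8.0)) [-0.096  0.089] [(29, 108), (31, 107), (34, 105)]
(np.float64(6.0), np.float64(7.0)) [-0.09   0.096] [(35, 107), (37, 106), (40, 106)]
(np.float64(7.0), np.float64(7.0)) [-0.083  0.103] [(41, 106), (43, 107), (45, 107)]
(np.float64(8.0), np.float64(6.0)) [-0.075  0.109] [(48, 105), (50, 106), (52, 108)]
(np.float64(8.0), np.float64(5.0)) [-0.067  0.114] [(54, 104), (55, 106), (57, 109)]
(np.float64(9.0), np.float64(4.0)) [-0.058  0.118] [(60, 102), (62, 105), (63, 109)]
(np.float64(9.0), np.float64(3.0)) [-0.049  0.121] [(67, 101), (68, 104), (69, 109)]
(np.float64(9.0), np.float64(2.0)) [-0.04   0.123] [(73, 99), (74, 104), (75, 110)]
(np.float64(9.0), np.float64(1.0)) [-0.031  0.124] [(79, 98), (80, 103), (80, 109)]
(np.float64(10.0), np.float64(0.0)) [-0.021  0.124] [(86, 95), (86, 101), (86, 108)]
(np.float64(10.0), np.float64(-1.0)) [-0.011  0.123] [(93, 80), (93, 80), (93, 80)]
(np.float64(9.0), np.float64(-2.0)) [-0.002  0.121] [(100, 79), (100, 79), (100, 79)]
(np.float64(9.0), np.float64(-3.0)) [0.007 0.118] [(107, 79), (107, 79), (107, 79)]
```

Emit:
drive_tool(
  commands=[
    {"tx": 0, "ty": 0.4, "tz": 0.1, "rx": 0, "ry": 0, "rz": 0, "grip": 1},
    {"tx": 0, "ty": 0.05, "tz": 0.2, "rx": 0, "ry": 0, "rz": 0, "grip": 1},
    {"tx": 0, "ty": 0.05, "tz": 0.3, "rx": 0, "ry": 0, "rz": 0, "grip": 1},
    {"tx": 0, "ty": 0.1, "tz": 0.4, "rx": 0, "ry": 0, "rz": 0, "grip": 1},
    {"tx": 0, "ty": 0.15, "tz": 0.4, "rx": 0, "ry": 0, "rz": 0, "grip": 1},
    {"tx": 0, "ty": 0.15, "tz": 0.35, "rx": 0, "ry": 0, "rz": 0, "grip": 1},
  ],
)

```text
clock: 15.9
tcp_pos: [0.5882, -0.1047, 0.0741]
orientation: [-2.36, 0.002, 0.0]
contact_force: [-0.3, -0.6, 0.0]
grip_width: -0.0001
```

```bash
python3 look.py a8
python3 - <<'E'
import cv2
from h import *
f=eyes.grab_frame('scene');cv2.imwrite('pics/a8c.png',cv2.resize(f['frame'][220:340,120:260],(700,600),interpolation=cv2.INTER_CUBIC))
E
```

```text
scene jar 0.94 ((310.033203125, 149.5878143310547), 40.25709533691406) [0.335 0.127 0.077]
scene jar 0.92 ((480.54632568359375, 35.35166931152344), 32.672359466552734) [0.486 0.032 0.075]
scene jar 0.63 ((549.1455688476562, 348.28558349609375), 42.30060577392578) [0.567 0.322 0.077]
scene jar 0.56 ((602.9371337890625, -85.98745727539062), 39.21553421020508) [ 0.615 -0.091  0.07 ]
top jar 0.55 ((479.84527587890625, 38.28921890258789), 30.6228084564209) [0.479 0.039 0.074]
16.1 [ 0.5882 -0.105   0.0735] [ 0.75  0.82 -0.47  1.67 -0.44  1.06 -0.92] [ 0.4 -0.8  0.3]
```

View pics/a8c.png

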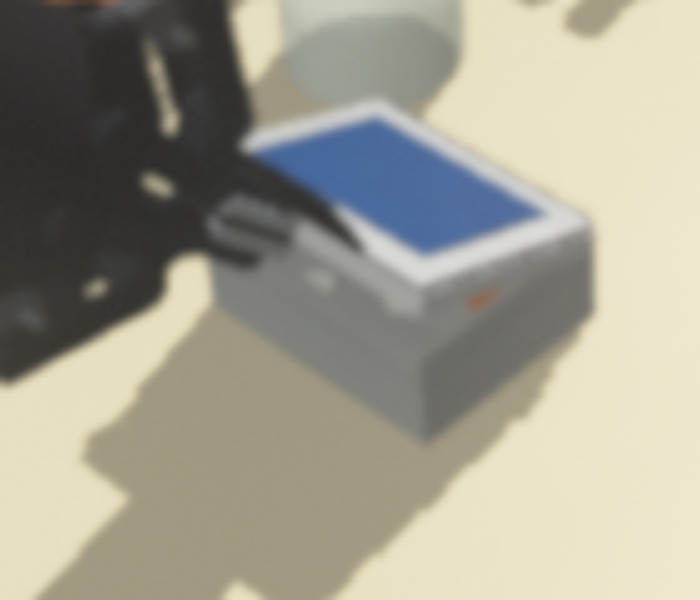

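The lid is rising about 20°, with the fingertips at (250,230) in the crop under the tab. I'll continue along the arc.

Emit:
drive_tool(
  commands=[
    {"tx": 0, "ty": 0.2, "tz": 0.35, "rx": 0, "ry": 0, "rz": 0, "grip": 1},
    {"tx": 0, "ty": 0.25, "tz": 0.4, "rx": 0, "ry": 0, "rz": 0, "grip": 1},
    {"tx": 0, "ty": 0.3, "tz": 0.35, "rx": 0, "ry": 0, "rz": 0, "grip": 1},
    {"tx": 0, "ty": 0.35, "tz": 0.35, "rx": 0, "ry": 0, "rz": 0, "grip": 1},
    {"tx": 0, "ty": 0.4, "tz": 0.3, "rx": 0, "ry": 0, "rz": 0, "grip": 1},
    {"tx": 0, "ty": 0.4, "tz": 0.25, "rx": 0, "ry": 0, "rz": 0, "grip": 1},
    {"tx": 0, "ty": 0.45, "tz": 0.2, "rx": 0, "ry": 0, "rz": 0, "grip": 1},
  ],
)

```text
clock: 17.02
tcp_pos: [0.5882, -0.0573, 0.1178]
orientation: [-2.36, 0.002, 0.0]
contact_force: [-0.2, -0.8, 0.5]
grip_width: 0.0
```

```bash
python3 look.py a9
```

```text
scene jar 0.97 ((310.1763000488281, 149.6754913330078), 40.3529052734375) [0.336 0.128 0.077]
scene jar 0.84 ((548.1546020507812, 349.9566955566406), 42.37275695800781) [0.567 0.321 0.077]
scene jar 0.78 ((486.2125244140625, 41.36023712158203), 30.193729400634766) [0.495 0.045 0.075]
top jar 0.98 ((480.02069091796875, 38.12510681152344), 30.574033737182617) [0.479 0.039 0.074]
17.225 [ 0.5879 -0.0576  0.1172] [ 0.71  0.74 -0.5   1.72 -0.48  1.05 -0.98] [ 0.5 -0.7  0.5]
```

View pics/a9.png

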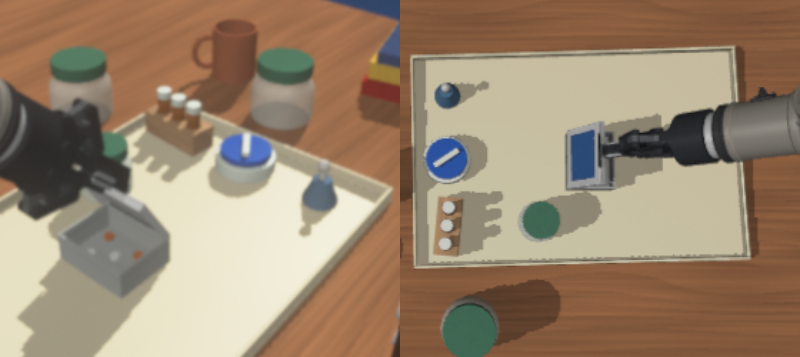

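Emit:
drive_tool(
  commands=[
    {"tx": 0, "ty": 0.45, "tz": 0.15, "rx": 0, "ry": 0, "rz": 0, "grip": 1},
    {"tx": 0, "ty": 0.45, "tz": 0.1, "rx": 0, "ry": 0, "rz": 0, "grip": 1},
    {"tx": 0, "ty": 0.45, "tz": 0.1, "rx": 0, "ry": 0, "rz": 0, "grip": 1},
    {"tx": 0, "ty": 0.4, "tz": 0.05, "rx": 0, "ry": 0, "rz": 0, "grip": 1},
    {"tx": 0, "ty": 0.4, "tz": 0, "rx": 0, "ry": 0, "rz": 0, "grip": 1},
    {"tx": 0, "ty": 0.35, "tz": 0, "rx": 0, "ry": 0, "rz": 0, "grip": 1},
    {"tx": 0, "ty": 0.3, "tz": 0, "rx": 0, "ry": 0, "rz": 0, "grip": 1},
    {"tx": 0, "ty": 0.2, "tz": 0, "rx": 0, "ry": 0, "rz": 0, "grip": 1},
  ],
)

```text
clock: 18.23
tcp_pos: [0.588, 0.0025, 0.1253]
orientation: [-2.36, 0.002, 0.001]
contact_force: [1.1, 0.6, 0.5]
grip_width: 0.0
```

```bash
python3 look.py a10
```

```text
scene jar 0.79 ((551.269775390625, 346.6497802734375), 40.47356414794922) [0.567 0.322 0.077]
top jar 0.68 ((479.7381896972656, 38.4187126159668), 30.432701110839844) [0.479 0.039 0.074]
18.425 [0.588  0.002  0.1252] [ 0.66  0.71 -0.54  1.77 -0.52  0.98 -1.03] [ 0.4 -0.2  0.7]
```

View pics/a10.png

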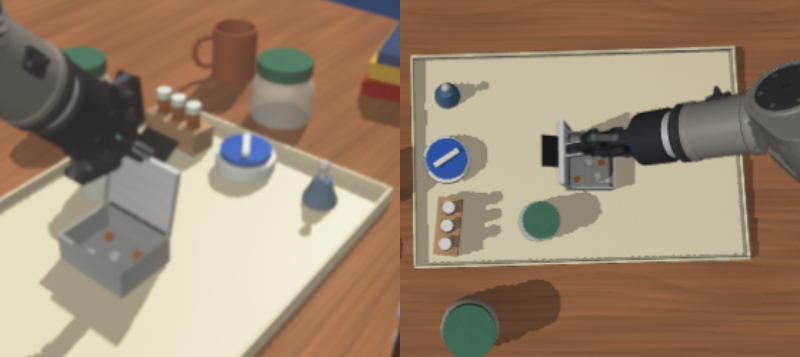

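Emit:
drive_tool(
  commands=[
    {"tx": 0, "ty": -0.7, "tz": 0.7, "rx": 0, "ry": 0, "rz": 0, "grip": 1},
    {"tx": 0, "ty": -1, "tz": 1, "rx": 0, "ry": 0, "rz": 0, "grip": 1},
    {"tx": 0, "ty": -1, "tz": 1, "rx": 0, "ry": 0, "rz": 0, "grip": 1},
    {"tx": 0, "ty": -1, "tz": 1, "rx": 0, "ry": 0, "rz": 0, "grip": 1},
    {"tx": 0, "ty": -1, "tz": 0.5, "rx": 0, "ry": 0, "rz": 0, "grip": 1},
    {"tx": 0, "ty": -1, "tz": 0, "rx": 0, "ry": 0, "rz": 0, "grip": 1},
    {"tx": 0, "ty": -1, "tz": 0, "rx": 0, "ry": 0, "rz": 0, "grip": 1},
    {"tx": 0, "ty": -1, "tz": 0, "rx": 0, "ry": 0, "rz": 0, "grip": 1},
    {"tx": 0, "ty": -1, "tz": 0, "rx": 0, "ry": 0, "rz": 0, "grip": 1},
    {"tx": 0, "ty": 0, "tz": 0, "rx": 0, "ry": 0, "rz": 0, "grip": 1},
  ],
)

```text
clock: 19.68
tcp_pos: [0.588, -0.1743, 0.2085]
orientation: [-2.36, 0.006, -0.0]
contact_force: [-0.3, 0.2, -0.4]
grip_width: -0.0002
```

```bash
python3 look.py a11
python3 - <<'E'
from h import *
for c in ('scene','top'):
    f=eyes.grab_frame(c);p=cloud(f)
    s=(p[...,0]>.53)&(p[...,0]<.645)&(p[...,1]>-.03)&(p[...,1]<.1)&(p[...,2]>.045)
    q=p[s]; q=q[q[:,2]>.045]; print(c,len(q),np.nanpercentile(q,2,0).round(3),np.nanpercentile(q,98,0).round(3))
    l=q[(q[:,1]<.035)]; k=np.polyfit(l[:,1],l[:,2],1); print('lid angle',np.pi-np.arctan(k[0]))
    for t in ['dispenser','bell','vial_block','mug']:
        m=spotter.masks_of(c,t)
        if m:
            z=p[m[0]['mask']]; print(t,np.nanmedian(z,0).round(3))
E
```

```text
scene jar 0.93 ((547.10888671875, 351.32159423828125), 42.824462890625) [0.567 0.323 0.077]
scene jar 0.88 ((495.97552490234375, 24.081531524658203), 48.4058723449707) [0.487 0.032 0.075]
scene jar 0.74 ((310.3697509765625, 149.76300048828125), 40.26830291748047) [0.336 0.129 0.077]
scene jar 0.44 ((395.7310791015625, 406.5943908691406), 51.324432373046875) [0.4   0.407 0.076]
top jar 0.7 ((479.6396179199219, 38.561824798583984), 30.36473846435547) [0.479 0.039 0.074]
19.875 [ 0.588  -0.1706  0.2095] [ 0.81  0.69 -0.46  1.52 -0.43  1.34 -1.  ] [1.  1.  0.7]
scene 2838 [ 0.537 -0.012  0.046] [0.639 0.065 0.105]
lid angle 2.30691773734274
dispenser [0.601 0.177 0.033]
vial_block [0.486 0.175 0.033]
mug [0.415 0.392 0.058]
top 1089 [ 0.536 -0.009  0.046] [0.636 0.069 0.106]
lid angle 2.3053929043952497
dispenser [0.586 0.195 0.036]
bell [0.701 0.197 0.025]
vial_block [0.479 0.192 0.04 ]
mug [0.399 0.43  0.041]
```

View pics/a11.png

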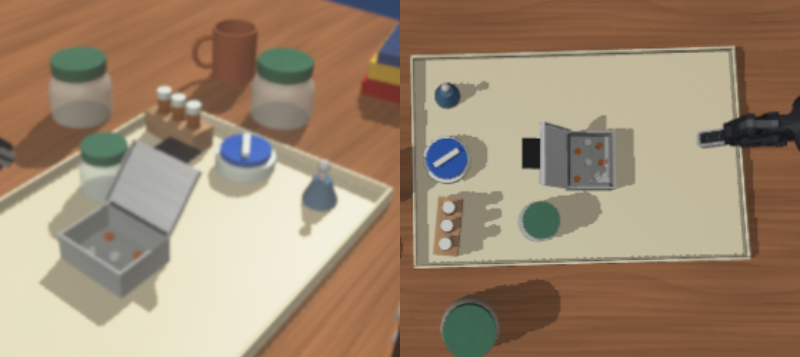

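```bash
python3 -c "
from bench import workorder
print(workorder.hand_in())"
```

```text
the job is handed in; nothing more can be done
None
```

The tin is open with its lid resting on its stop, and the job was handed in at about 20 s of the 61 s allowed.

**Jar:** I used the smallest of the three jars, the 70 mm one on the tray. I pushed it about 90 mm toward the robot along the tin's back with half-open fingers, without pinching or lifting it. It stands upright at about (0.480, 0.038), roughly 20 mm clear of the tin's side and of the open lid.

**Lid:** I raised it with the closed fingertips, tilted 45°, under the thumb tab, then pushed it past upright, and it fell back by itself.

**Last checks:**
- Both cameras measure the lid at about 2.31 rad, against 2.3 for fully open.
- The lid is not touching the jar, and the robot is clear of everything.
- The largest contact force I read was about 4 N.
- The other things stand at the same pixels as before.
- The network's median position for the vial block shifted by about 18 mm in the top view and 6 mm in the scene view. I put this down to a changed mask, because the pictures show the block in the same place.
- The bell was not detected in the last scene-camera check, but the top camera shows it unmoved.

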